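# Fasten the sample chest's hasp with a snap hook

### The job

Fasten the sample chest for transport: fold the hasp strap down flat over the steel eye, then take the snap hook from the bench and push its sprung gate against an upright leg of the eye until the leg is inside the hook and the gate has snapped shut. Prove the catch with a steady tug of about 10 N along the hook, once the swivelling eye has turned to its stop, and never load the eye with more than 15 N, for the chest stands unclamped on smooth tiles. Then let go and leave the hook clipped on the eye with the hasp flat; leave the jar, the beaker and the dropper bottle alone.

Things in the scene. Friction and masses are not known exactly. Their poses are not given: they have to be found in the camera images.
- chest: Aluminium sample transport chest, standing still on the bench: 280 (x) by 300 (y) by 130 mm high, its front facing the robot (its own -x). Origin: centre of its underside, x to the back, z up. The lid covers the rear 170 mm of the top; the front 110 mm is a fixed deck at the same height (130 mm) that carries the eye.
- eye: Steel swivel eye on the deck: closed ring of 7 mm round bar on a 9 mm high post, 52 mm high in all, two upright legs 36 mm apart (centres), its foot bar's top 15 mm and its arch's start 30 mm above the deck. Origin: on the deck under the post, 80 mm ahead of the chest's centre; x through the legs, at most 0.2 rad from the chest's x at first. Load limit 15 N.
- leg_near (a point): Point on the axis of the eye's leg nearer to the robot, 18 mm above the deck. The eye turns about its upright post, a little way to either side up to a stop, with a drag of some 3 to 4 N felt at a leg; it stays as it is left.
- leg_far (a point): Point on the axis of the eye's other leg, 36 mm from the near one, 18 mm above the deck.
- hasp (a joint): Angle (rad) of the steel hasp strap: 0 = flat on the deck over the eye, 1.57 = upright, 1.95 = leaning back over the lid. It starts standing up and its stiff hinge keeps any angle. Strap 40 mm wide, 4 mm thick, 108 mm long from its hinge, with a slot 17 mm wide from 29 to 82 mm; folded, its top is 5 mm above the deck and the eye's ring stands above it through the slot.
- hasp_pivot (a point): Middle of the strap's hinge axis, 55 mm behind the eye's origin and 3 mm above the deck. The axis runs along the chest's y; the folded strap points from here to the chest's -x.
- hasp_end (a point): Middle of the strap's solid end tongue (82 to 108 mm from the hinge), 95 mm from the hinge, on the face that is on top when folded.
- snap_hook: Loose steel snap hook, 116 mm long, 10 mm thick, 0.12 to 0.2 kg, lying flat on the bench. Origin: on its underside below the middle of the flat shank; x along it to the nose end, z up; its mid-plane is at z = 5 mm. Shank: straight bar x = -16 to 16 mm, 16 mm wide (y), the place to hold it. Behind it is a round eye end to x = -42. The gate is on the +y side.
- hook_bight (a point): Point in the hook's closed end where a 7 mm bar rests when the hook is drawn tight: x = 60, y = 0, z = 5 mm of the hook. The end's inner face is at x = 64, outer 74 mm; the back's inner face at y = -10, outer -20 mm. The nose (9 mm round, axis at y = 13 mm) returns on the +y side and ends at x = 53 mm; the gate closes the mouth from x = 18 to 53 mm.
- hook_mouth (a point): Where a bar enters: middle of the good stretch of the gate, x = 44, y = 13, z = 5 mm of the hook. A 7 mm bar pushed in at x = 40 to 48 is past the nose once its axis is below y = 4 and touches the back at y = -6.5 mm. There the gate's tip still leans on it; the gate snaps shut once the bar is moved on into the closed end, beyond about x = 55 mm.
- gate (a joint): Angle of the hook's gate (rad): 0 = shut against the nose, grows as it is pushed inward, at most 0.7. The gate is a 6 mm round bar 35 mm long, pivoted at x = 18, y = 13 mm of the hook; its spring takes about 4 N at the tip to start, some 8 N fully open.
- jar: Small capped sample jar, 48 mm across, 62 mm high; bystander. Origin: centre of its underside.
- beaker: Clear plastic beaker, 66 mm across, 85 mm high; bystander. Origin: centre of its underside.
- dropper: White dropper bottle with a cap, 36 mm across, 75 mm high; bystander. Origin: centre of its underside.
There are look-alikes about, which are no part of the job. Of the things that look like the snap_hook, the smallest one is meant.

How it is judged:
By the outcome, as a careful person would: the job done as asked, in the order asked, and still so for the second after the job is handed in, with the robot touching nothing.
It also fails if it takes over 72 s, if anything falls off the work surface, if the arm or the gripper's body presses on something with over 40 N, if the wrist force passes 120 N, or if a joint passes its speed limit or range.

### The arm

A 6-joint arm with a two-finger parallel gripper is mounted at the origin on the work surface. World frame = base frame: x ahead of the robot, y to its left, z up, the work surface at z = 0. Lengths are in mm, angles in rad, forces in N, time in s.
With the tool pointing down it reaches from about 350 to 875 mm from the base axis. Payload 15.5 kg.
Tool frame: the origin (TCP) lies between the finger pads; the fingertips stand 17 mm ahead of it and the grasp point (between the pads) lies 2 mm behind it (env.finger_overhang is the distance from the TCP to the fingertips, in mm); z points along the fingers, y is the line along which they close (so a half turn about z gives the same grasp; the last joint's range is limited). The gripper opens to 85 mm and grips with 20 to 120 N. Pads are 22 mm wide; open, the fingers measure 114 mm over their backs; the gripper's body (76 mm by 85 mm) begins 54 mm behind the grasp point. The pads swing forward as they close: fully open they stand 13 mm farther back than shut.
Start: joints at [1.127, 0.494, 1.345, -0, 1.302, -0.096], TCP at [213.014, 587.581, 248.277] pointing down, gripper open.
Joint ranges: [-2.91, 2.91], [-0.82, 2.16], [0.22, 2.67], [-1.22, 4.37], [0.12, 2.79], [-3.08, 3.08]. Speed limits (rad/s): [1.89, 1.89, 2.57, 3.01, 3.01, 3.01].

### API

Orientations are given as [roll, pitch, yaw] about the fixed x, y, z axes, in that order (R = Rz(yaw) Ry(pitch) Rx(roll)).
In Python, from bench import sensors, imaging, env gives the robot as it stands.
- The arm moves only by the tool send_rows, never from a script. Its argument "plan" is a list of rows, each a list of 3 entries, a list of its own where there are three numbers: the shift along the tool's x, y, z in m, then the turn, a rotation vector about the tool's x, y, z in rad, then the opening, from 0 (shut) to 1 (fully open). A call has 1 to 10 rows; each row is the pose to reach, as a shift and turn from the pose commanded when the call began, along the tool's axes at that moment; what a row does not reach only later rows make up. A row lasts 1/10 s, in which the tool goes at most 50 mm and 8.59 degrees, less where a joint would pass 70% of its speed; a pose out of reach is approached as far as the arm can. A call with a gripper value outside its range is refused whole. The fingers move at their own pace and stop on an object; the grip force is fixed at half the most. Time passes only in rows, so rows that repeat a pose let the fingers close. It gives the time, the measured TCP pose, the force, the opening and the grip force at its end, in the units of the state.
- sensors.read_state(): the state, without advancing time (a new reading comes with each control period).
- imaging.get_image(name): name is "scene" or "top" or "wrist"; returns the picture (420x560x3 uint8, red, green, blue); there is no depth.
- imaging.camera_params(name): a dict with "mtx" (3x3 intrinsics, pixels), "R" (3x3) and "t" (3): a world point X has camera coordinates R X + t. Camera axes: x right, y down, z forward; pixel columns grow to the right and rows downward; lengths in mm; the calibration is good to about 2 mm. A picture is of the moment at which its call begins: read the wrist's pose just before it. camera_params takes no time and is no camera call; for the wrist camera it gives the pose at the moment of the call.
- env.sign_off(): hands the job in; it is judged then, once.
The state is a dict: "clock": time; "qpos": joint angles; "qvel": joint speeds; "effort": joint torques, N m; "eef_pos": TCP position; "eef_rot": TCP orientation; "wrist_force": force on the tool from outside, world axes, zero at the start; "torque": the same for the moment, N m; "width": opening from 0.0 (shut) to 1.0 (fully open); "gripper_force": force on a finger pad.
Only numpy, scipy, OpenCV 4.12 (cv2) and the standard library are available. Lean on these libraries where they do the work, as an engineer would, in place of code of your own. Each camera call takes 0.05 s, during which the arm holds its last target. There are 200 camera calls.

## Working session

There is one attempt and no reset: what is moved stays moved. The work goes in short steps, Python scripts to look and compute and a tool call to move; the robot and the scene stay as the last step left them, time stands still between calls to the robot, and variables do not carry over. Pictures are saved under pics/ and viewed, at most 10 in all, crops included, and the job is handed in when it is done.

Besides the shell and the picture viewer there is one more tool, called after "Emit:" as name([rows], argument=value, ...), one row to a line, values as JSON. send_rows: Moves the arm, as the interface text tells. Its arguments: {"type":"object","properties":{"plan":{"type":"array","items":{"type":"array"}}},"required":["plan"]}

```bash
ls; mkdir -p pics; python3 - <<'E'
from bench import sensors, imaging, env
import cv2,numpy as np
np.set_printoptions(suppress=True,precision=4)
print(sensors.read_state())
for n in("scene","top"):
    p=imaging.camera_params(n); print(n,p)
    im=imaging.get_image(n); cv2.imwrite(f"pics/{n}0.png",im[:,:,::-1])
    if n=="top": cv2.imwrite("pics/top0b.png",cv2.resize(im[:,:,::-1],(800,600),interpolation=cv2.INTER_CUBIC))
    else: cv2.imwrite("pics/scene0b.png",cv2.resize(im[:,:,::-1],(800,600),interpolation=cv2.INTER_CUBIC))
E
```

```text
pics
{'clock': 0.0, 'qpos': array([ 1.1275,  0.4942,  1.3461,  0.    ,  1.3025, -0.0955]), 'qvel': array([-0.0008,  0.0027, -0.0008, -0.0003,  0.0003, -0.0002]), 'effort': array([ -0.0005, -88.2123, -38.3888,  -0.0003,   0.0098,   0.    ]), 'eef_pos': array([212.848, 587.277, 247.682]), 'eef_rot': array([-3.1404, -0.0001,  2.7938]), 'wrist_force': array([0.5771, 0.0859, 0.1392]), 'torque': array([-0.086 ,  0.0062, -0.0211]), 'gripper_force': 0.0, 'width': 0.9990940271344009}
scene {'mtx': array([[415.2282,   0.    , 270.3495],
       [  0.    , 415.2282, 212.5232],
       [  0.    ,   0.    ,   1.    ]]), 'R': array([[-0.4011,  0.9159, -0.0112],
       [ 0.6937,  0.2958, -0.6567],
       [-0.5982, -0.2712, -0.7541]]), 't': array([ 273.1874, -246.3539, 1319.8104])}
top {'mtx': array([[435.0672,   0.    , 277.6305],
       [  0.    , 435.0672, 204.4657],
       [  0.    ,   0.    ,   1.    ]]), 'R': array([[ 0.0133, -0.9999, -0.0081],
       [-0.9938, -0.0124, -0.1101],
       [ 0.11  ,  0.0095, -0.9939]]), 't': array([ -80.5147,  553.4248, 1094.7935])}
```

View pics/top0b.png

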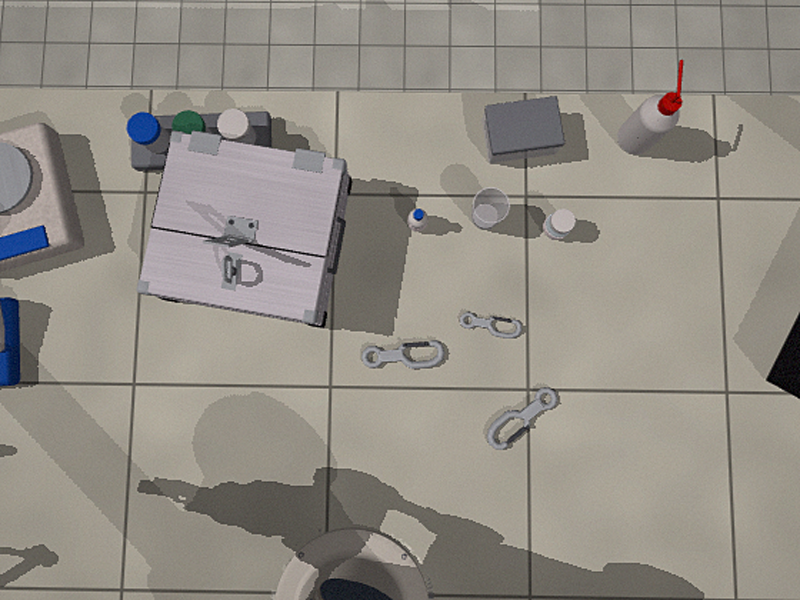

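View pics/scene0b.png

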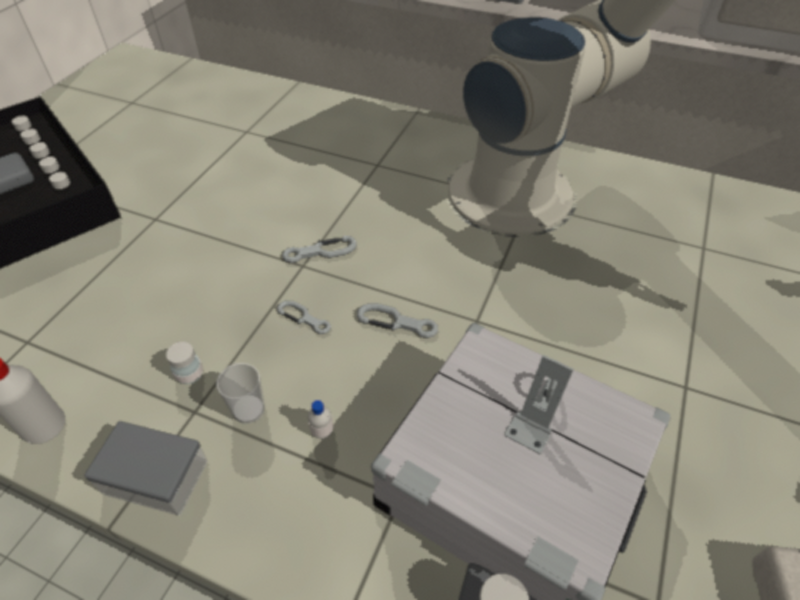

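The picture shows three snap-hook candidates, given as 800x600 top-view pixels: A at (403,353), large; B at (491,323), the smallest; C at (522,417), large. I choose B, which is about 112 mm long. Its gate is on the far side and its nose points right. The chest's hasp plate is at (240,228) and the eye at (240,270).

```bash
cat > h.py <<'E'
from bench import sensors, imaging, env
import cv2,numpy as np
np.set_printoptions(suppress=True,precision=4)
from scipy.spatial.transform import Rotation as Ro
def ray(p,uv):
    d=np.linalg.inv(p["mtx"])@np.array([uv[0],uv[1],1.]); R=p["R"]
    return -R.T@p["t"], R.T@d
def onz(p,uv,z):
    c,d=ray(p,uv); return c+d*(z-c[2])/d[2]
def proj(p,X):
    c=p["mtx"]@(p["R"]@np.asarray(X,float)+p["t"]); return c[:2]/c[2]
def crop(im,x0,y0,w,h,s): return cv2.resize(im[y0:y0+h,x0:x0+w,::-1],(w*s,h*s),interpolation=cv2.INTER_CUBIC)
E
python3 - <<'E'
from h import *
im=cv2.imread("pics/top0.png")[:,:,::-1]; sc=cv2.imread("pics/scene0.png")[:,:,::-1]
a=crop(im,313,210,60,32,6)      # 360x192
b=crop(im,95,85,156,150,4)    # 624x600 
c=np.zeros((600,800,3),np.uint8); 
c[:192,:360]=a
b=crop(im,130,145,60,65,6) #360x390
c[200:590,:360]=b
s=crop(sc,330,235,106,100,4) #424x400
c[:400,370:794]=s
cv2.imwrite("pics/c1.png",c)
E
```

```text
(no output)
```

View pics/c1.png

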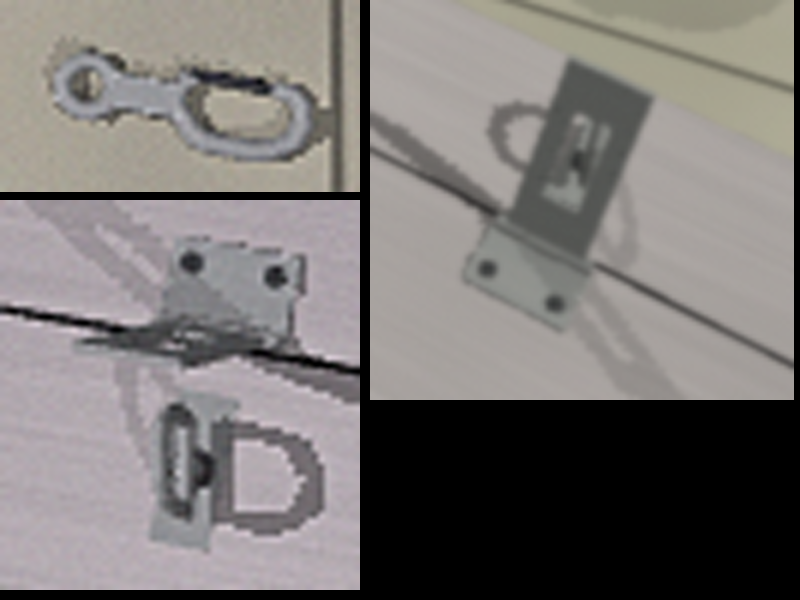

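The crop confirms hook B: its ring end is at crop (88,86), its nose end at (318,118), and the dark gate at (230,78), on the far side. The eye's ring is seen edge-on at crop (180,465). The hasp stands up and leans slightly back.

```bash
python3 - <<'E'
from h import *
p=imaging.camera_params("top"); s=imaging.camera_params("scene")
f=lambda u,v:onz(p,(u*.7,v*.7),130)
fl,fr,bl,br=[f(*q) for q in((140,292),(323,325),(176,132),(348,160))]
print("corners",fl,fr,bl,br, np.linalg.norm(fl-fr),np.linalg.norm(bl-br),np.linalg.norm(fl-bl),np.linalg.norm(fr-br))
print("seam",f(150,228),f(325,257))
d=lambda x,y,z,ox=130,oy=145,o=200:onz(p,(ox+x/6,oy+(y-o)/6),z)
print("eye plate corners",d(180,392,130),d(240,405,130),d(150,538,130),d(208,550,130))
print("ring top ends @165:",d(180,408,165),d(177,516,165))
print("post/ leg? ",d(200,468,130))
print("hinge plate",d(175,236,132),d(303,256,132))
h=lambda x,y,z:onz(p,(313+x/6,210+y/6),z)
e=h(86,86,5); n=h(250,120,5); L=h(52,84,5); Rr=h(318,122,5)
print("hook eye end c",e,"bow c",n,"ends",L,Rr,np.linalg.norm(L-Rr)); print(np.degrees(np.arctan2(*(n-e)[1::-1])))
st=sensors.read_state(); w=imaging.camera_params("wrist"); Rt=Ro.from_euler("xyz",st["eef_rot"]).as_matrix()
C=-w["R"].T@w["t"]; print("cam in tool",Rt.T@(C-st["eef_pos"]),"\n",w["R"]@Rt,w["mtx"]); print(Rt)
E
```

```text
corners [538.2466 350.154  130.    ] [487.5612  45.7154 130.    ] [812.8423 304.8308 130.    ] [766.8678  10.802  130.    ] 308.6290332080311 297.60146447389127 278.31096831127735 281.48028105712496
seam [646.1233 339.7197 130.    ] [600.5217  45.3734 130.    ]
eye plate corners [605.5747 206.1506 130.    ] [600.6466 182.1209 130.    ] [547.2132 215.4734 130.    ] [542.7445 192.3889 130.    ]
ring top ends @165: [593.3684 195.9081 165.    ] [551.7608 195.2551 165.    ]
post/ leg?  [575.2769 196.923  130.    ]
hinge plate [668.0969 210.2925 132.    ] [660.573  158.9401 132.    ]
hook eye end c [ 506.3002 -204.4663    5.    ] bow c [ 492.3362 -276.1141    5.    ] ends [ 506.9867 -189.5825    5.    ] [ 491.8459 -305.7877    5.    ] 117.18741199180819
-101.0286046017777
cam in tool [  74.8007    0.9277 -125.1146] 
 [[ 0.0005  1.     -0.001 ]
 [-0.9564  0.0002 -0.2921]
 [-0.2921  0.0011  0.9564]] [[296.0362   0.     283.0404]
 [  0.     296.0362 208.7885]
 [  0.       0.       1.    ]]
[[-0.9401  0.3408 -0.0005]
 [ 0.3408  0.9401 -0.0011]
 [ 0.0001 -0.0012 -1.    ]]
```

Emit:
send_rows([
  [[-0.458,-0.245,-0.045],[0,0,-0.187],0],
  [[-0.458,-0.245,-0.045],[0,0,-0.187],0],
  [[-0.458,-0.245,-0.045],[0,0,-0.187],0],
  [[-0.458,-0.245,-0.045],[0,0,-0.187],0],
  [[-0.458,-0.245,-0.045],[0,0,-0.187],0],
  [[-0.458,-0.245,-0.045],[0,0,-0.187],0],
  [[-0.458,-0.245,-0.045],[0,0,-0.187],0],
  [[-0.458,-0.245,-0.045],[0,0,-0.187],0],
  [[-0.458,-0.245,-0.045],[0,0,-0.187],0],
  [[-0.458,-0.245,-0.045],[0,0,-0.187],0],
])

```text
clock: 1.1
eef_pos: [544.6, 217.6, 291.2]
eef_rot: [-3.141, -0.0, 2.981]
wrist_force: [0.2, 1.1, 0.3]
width: 0.001
gripper_force: 0.0
```

```bash
python3 - <<'E'
from h import *
import json
st=sensors.read_state(); w=imaging.camera_params("wrist"); im=imaging.get_image("wrist")
print(st["eef_pos"],st["clock"])
json.dump({k:np.asarray(v).tolist() for k,v in w.items() if k in("mtx","R","t")},open("w1.json","w"))
cv2.imwrite("pics/w1raw.png",im[:,:,::-1]); cv2.imwrite("pics/w1.png",cv2.resize(im[:,:,::-1],(800,600),interpolation=cv2.INTER_CUBIC))
E
```

```text
[544.5595 217.6351 291.1583] 1.1
```

View pics/w1.png

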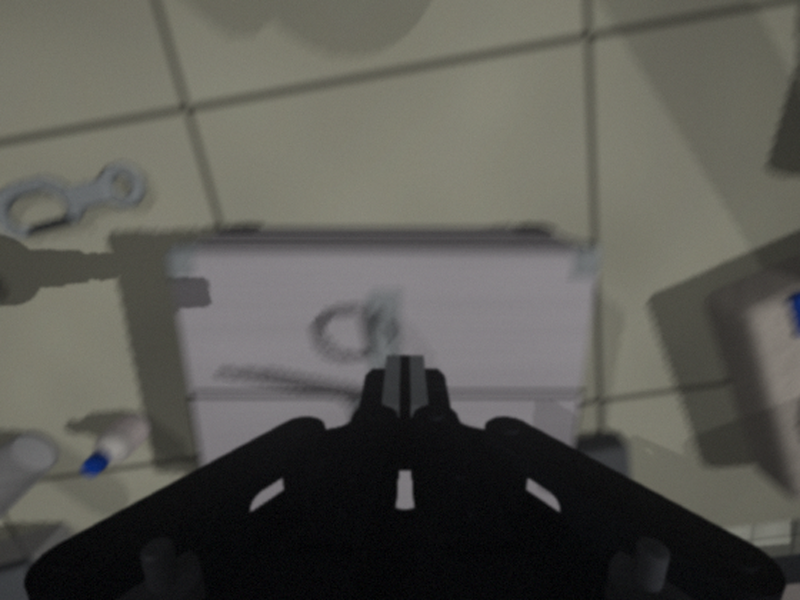

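The view looks back towards the robot. The deck's front corners are at (172,245) and (597,250), the seam runs along row ~393, and the eye's plate is at (385,315). The picture is blurred, so I'll take another after a lateral move that clears the view, along with chest-corner numbers.

```bash
python3 - <<'E'
from h import *
import json
w={k:np.array(v) for k,v in json.load(open("w1.json")).items()}
f=lambda u,v,z=130:onz(w,(u*.7,v*.7),z)
A,B,C,D=f(172,243),f(597,248),f(188,396),f(584,391)
print(A,B,C,D,np.linalg.norm(A-B))
for a,b in((A,B),(C,D)): d=b-a; print("chest yaw",np.arctan2(d[1],d[0])-np.pi/2)
print("plate",f(368,290),f(400,290),f(385,360))
im=imaging.get_image("wrist"); w=imaging.camera_params("wrist")
cv2.imwrite("pics/w2.png",crop(im,205,190,120,85,6))
E
```

```text
[493.3004  67.0316 130.    ] [542.9868 352.4795 130.    ] [607.8463  41.8181 130.    ] [651.8091 339.6316 130.    ] 289.7399520397633
chest yaw -0.1723379413680619
chest yaw -0.14656015500900477
plate [547.2975 192.5414 130.    ] [550.8967 214.7658 130.    ] [602.2975 195.031  130.    ]
```

View pics/w2.png

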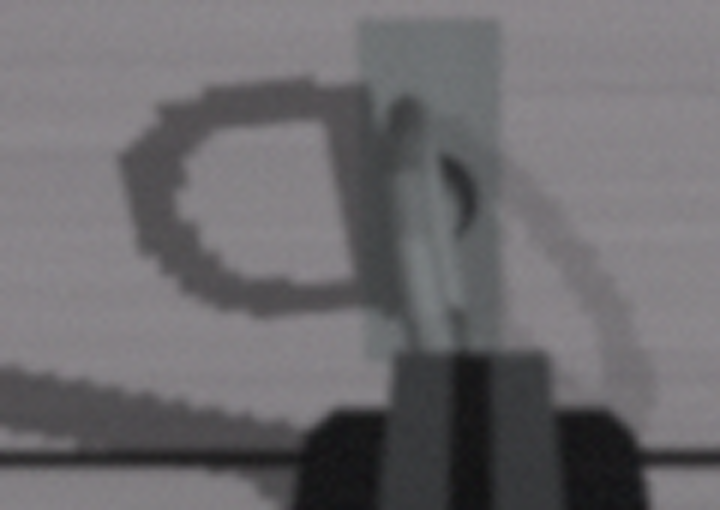

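```bash
python3 - <<'E'
from h import *
w=imaging.camera_params("wrist"); st=sensors.read_state(); print(st["eef_pos"],st["eef_rot"],st["wrist_force"])
f=lambda u,v,z=130:onz(w,(205+u/6,190+v/6),z)
for n,q in dict(fl=(358,20,131),fr=(498,20,131),bl=(367,358,131),seamL=(0,455,130),seamR=(720,458,130),legnear_top=(408,105,162),legnear_foot=(403,150,145),ringtop=(435,220,182),ringfar=(455,330,165),hole=(462,195,131)).items(): print(n,f(*q))
t=imaging.camera_params("top")
for a,b in(((180,392),(150,538)),((240,405),(208,550))):
    A,B=[onz(t,(130+x/6,145+(y-200)/6),131) for x,y in(a,b)]; d=A-B; print("plate yaw top",np.arctan2(d[1],d[0]),A,B)
E
```

```text
[547.2184 215.2175 291.2308] [-3.1409  0.0018  2.976 ] [0.105  1.4986 0.0047]
fl [541.2729 198.8841 131.    ]
fr [545.0754 221.7171 131.    ]
bl [601.58   189.3139 131.    ]
seamL [609.9057 120.8719 130.    ]
seamR [631.6987 248.0685 130.    ]
legnear_top [548.0129 207.1045 162.    ]
legnear_foot [560.3037 203.5577 145.    ]
ringtop [559.4118 209.5997 182.    ]
ringfar [583.9158 208.1943 165.    ]
hole [574.3844 210.7706 131.    ]
plate yaw top -0.15840358824272735 [605.403  205.8657 131.    ] [547.0988 215.1793 131.    ]
plate yaw top -0.17551002411808275 [600.4797 181.8595 131.    ] [542.6345 192.1174 131.    ]
```

Emit:
send_rows([
  [[0.04,0,0],[0,0,0],0],
  [[0.04,0,0],[0,0,0],0],
  [[0.04,0,0],[0,0,0],0],
  [[0.04,0,0],[0,0,0],0],
  [[0.04,0,0],[0,0,0],0],
  [[0.04,0,0],[0,0,0],0],
  [[0.04,0,0],[0,0,0],0],
  [[0.04,0,0],[0,0,0],0],
])

```text
clock: 2.0
eef_pos: [504.3, 225.9, 291.1]
eef_rot: [-3.142, -0.0, 2.981]
wrist_force: [0.3, -0.1, 0.6]
width: -0.001
gripper_force: 0.0
```

```bash
python3 - <<'E'
from h import *
w0=imaging.camera_params("wrist"); st=sensors.read_state(); im=imaging.get_image("wrist"); w=imaging.camera_params("wrist"); 
print(st["eef_pos"],st["eef_rot"],sensors.read_state()["eef_pos"],st["wrist_force"], w0["t"]-w["t"])
import pickle; pickle.dump(w0,open("w3.pkl","wb"))
c=np.zeros((600,800,3),np.uint8); c[:600]=crop(im,205,175,133,100,6)[:600,:798].repeat(1,0) if 0 else c
a=crop(im,205,175,130,95,6); c[:570,:780]=a; cv2.imwrite("pics/w3.png",c[:570,:780])
s=imaging.camera_params("scene"); g=lambda x,y,z:onz(s,(330+(x-370)/4,235+y/4),z)
for q in((463,275),(558,330),(490,218),(592,262)): print("hinge plate scene",g(*q,132))
t=imaging.camera_params("top")
for q in((175,236),(303,256),(160,320)): print("hinge plate top",onz(t,(130+q[0]/6,145+(q[1]-200)/6),132))
E
```

```text
[504.2788 225.8884 291.0839] [-3.1416 -0.      2.9807] [504.2111 225.9239 291.0742] [ 0.2674 -0.1264  0.5723] [-0.0105 -0.0257 -0.0194]
hinge plate scene [658.622  162.3103 132.    ]
hinge plate scene [668.6201 210.2185 132.    ]
hinge plate scene [623.8213 165.6466 132.    ]
hinge plate scene [627.9042 216.3192 132.    ]
hinge plate top [668.0969 210.2925 132.    ]
hinge plate top [660.573  158.9401 132.    ]
hinge plate top [634.0589 214.7805 132.    ]
```

View pics/w3.png

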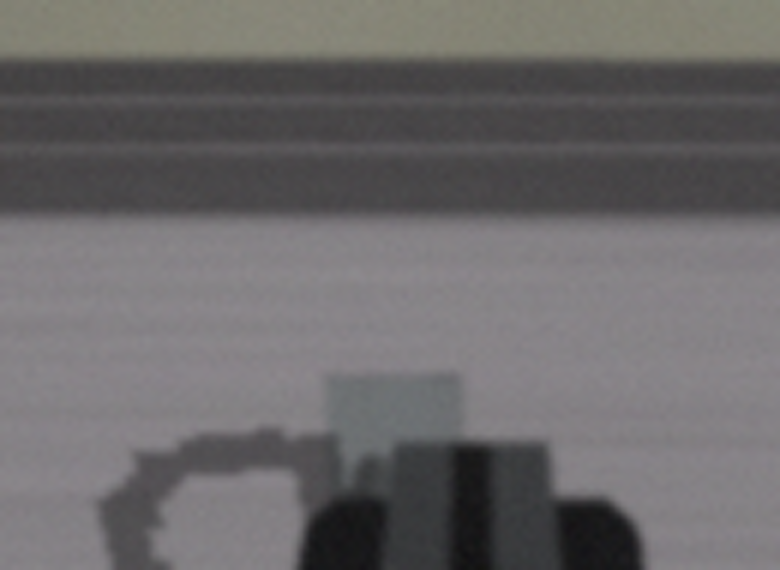

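The view shows the deck's front edge dead level at row 215, so chest yaw ≈ −0.161. The plate's front edge runs from (325,375) to (462,375).

```bash
python3 - <<'E'
from h import *
import pickle
w=pickle.load(open("w3.pkl","rb")); f=lambda u,v,z=131:onz(w,(205+u/6,175+v/6),z)
A,B=f(325,375),f(462,375); print("plate front",A,B,(A+B)/2, np.linalg.norm(A-B)); print("front edge",f(390,215,130))
cx=np.array([np.cos(-.161),np.sin(-.161),0]); cy=np.array([-cx[1],cx[0],0])
t=imaging.camera_params("top"); g=lambda x,y,z:onz(t,(130+x/6,145+(y-200)/6),z)
def co(P): return P@cx,P@cy
for n,P in dict(w_plateL=A,w_plateR=B,w_edge=f(390,215,130),t_fl=g(150,538,131),t_fr=g(208,550,131),t_bl=g(180,392,131),t_br=g(240,405,131),t_h1=g(175,236,132),t_h2=g(303,256,132),ringtop_a=g(180,408,165),ringtop_b=g(177,516,165)).items(): print(n,*np.round(co(P),1))
for u,v in((140,292),(323,325),(176,132),(348,160)): print("corner",np.round(co(onz(t,(u*.7,v*.7),130)),1))
E
```

```text
plate front [543.6097 195.6805 131.    ] [547.4003 219.076  131.    ] [545.505  207.3783 131.    ] 23.700627771381004
front edge [517.1368 211.6848 130.    ]
w_plateL 505.2 280.3
w_plateR 505.2 304.0
w_edge 476.5 291.8
t_fl 505.5 300.1
t_fr 504.8 276.6
t_bl 564.6 300.3
t_br 563.6 275.8
t_h1 625.7 314.7
t_h2 626.6 262.8
ringtop_a 554.3 288.5
ringtop_b 513.3 281.2
corner [475.2 431.9]
corner [473.9 123.3]
corner [753.5 431.2]
corner [755.2 133.6]
```

Emit:
send_rows([
  [[-0.194,0.011,0],[0,0,0],0],
  [[-0.194,0.011,0],[0,0,0],0],
  [[-0.194,0.011,0],[0,0,0],0],
  [[-0.194,0.011,0],[0,0,0],0],
  [[-0.194,0.011,0],[0,0,0],0],
  [[-0.194,0.011,0.04],[0,0,0],0],
  [[-0.194,0.011,0.066],[0,0,0],0],
  [[-0.194,0.011,0.066],[0,0,0],0],
  [[-0.194,0.011,0.066],[0,0,0],0],
])

```text
clock: 2.95
eef_pos: [697.3, 205.8, 225.8]
eef_rot: [-3.142, -0.0, 2.981]
wrist_force: [-0.1, -0.0, 1.2]
width: -0.002
gripper_force: 0.0
```

Emit:
send_rows([
  [[0.02,0,0],[0,0,0],0],
  [[0.04,0,0],[0,0,0],0],
  [[0.053,0,0],[0,0,0],0],
  [[0.066,0,0],[0,0,0],0],
  [[0.079,0,0],[0,0,0],0],
  [[0.092,0,0.004],[0,0,0],0],
  [[0.106,0,0.01],[0,0,0],0],
  [[0.119,0,0.019],[0,0,0],0],
  [[0.131,0,0.029],[0,0,0],0],
  [[0.131,0,0.029],[0,0,0],0],
])

```text
clock: 3.95
eef_pos: [567.3, 227.1, 197.3]
eef_rot: [3.141, 0.001, 2.982]
wrist_force: [-0.3, 0.6, 0.2]
width: 0.003
gripper_force: 0.0
```

Emit:
send_rows([
  [[0.008,0,0.01],[0,0,0],0],
  [[0.014,0,0.02],[0,0,0],0],
  [[0.019,0,0.029],[0,0,0],0],
  [[0.021,0,0.036],[0,0,0],0],
  [[0.022,0,0.04],[0,0,0],0],
  [[0.022,0,0.043],[0,0,0],0],
  [[0.022,0,0.0445],[0,0,0],0],
  [[0.022,0,0.0455],[0,0,0],0],
])

```text
clock: 4.75
eef_pos: [546.7, 230.3, 151.3]
eef_rot: [3.141, 0.0, 2.981]
wrist_force: [-5.3, -0.9, 19.4]
width: -0.007
gripper_force: 9.3
```

```bash
python3 - <<'E'
from h import *
print(sensors.read_state()["wrist_force"],sensors.read_state()["eef_pos"])
im=imaging.get_image("scene"); cv2.imwrite("pics/s1.png",crop(im,300,215,130,100,6))
E
```

```text
[-5.3282 -0.8565 19.3764] [546.6565 230.2687 151.2616]
```

View pics/s1.png

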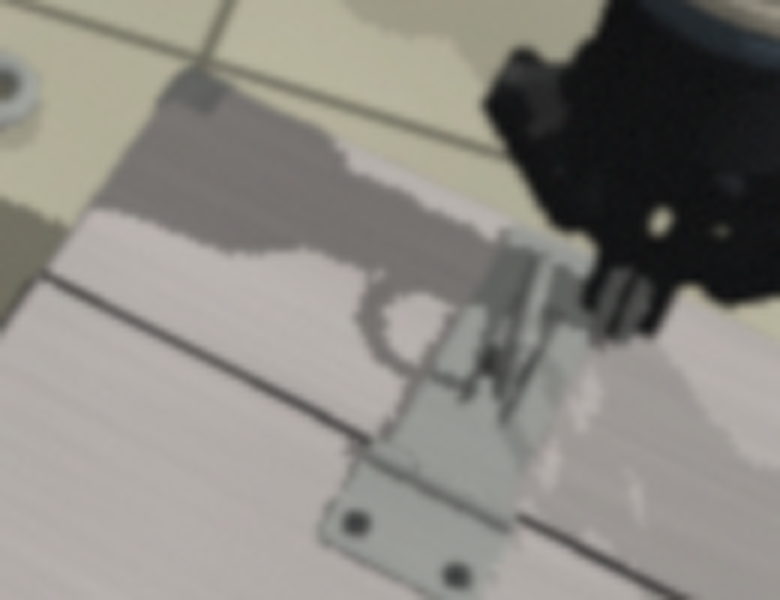

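The view shows the strap lying flat over the deck with the ring standing through the slot. Contact was at TCP z≈151, so the strap top is at about 135, as expected. I'll lift off and re-measure the legs.

Emit:
send_rows([
  [[0,0,-0.05],[0,0,0],0],
  [[0,0,-0.1],[0,0,0],0],
  [[-0.052,-0.025,-0.14],[0,0,0],0],
  [[-0.052,-0.025,-0.14],[0,0,0],0],
  [[-0.052,-0.025,-0.14],[0,0,0],0],
  [[-0.052,-0.025,-0.14],[0,0,0],0],
  [[-0.052,-0.025,-0.14],[0,0,0],0],
  [[-0.052,-0.025,-0.14],[0,0,0],0],
])

```text
clock: 5.6
eef_pos: [592.8, 197.6, 289.9]
eef_rot: [-3.141, -0.001, 2.981]
wrist_force: [0.4, -0.9, 0.1]
width: -0.001
gripper_force: 0.0
```

```bash
python3 - <<'E'
from h import *
import pickle
w0=imaging.camera_params("wrist"); st=sensors.read_state(); im=imaging.get_image("wrist"); print(st["eef_pos"],st["wrist_force"])
pickle.dump(w0,open("w4.pkl","wb")); 
c=proj(w0,[575,200,140]).astype(int); x0,y0=c[0]-60,c[1]-45; print(x0,y0); cv2.imwrite("pics/w4.png",crop(im,x0,y0,120,90,6))
E
```

```text
[592.8378 197.6394 289.8768] [ 0.416  -0.8583  0.1297]
221 136
```

View pics/w4.png

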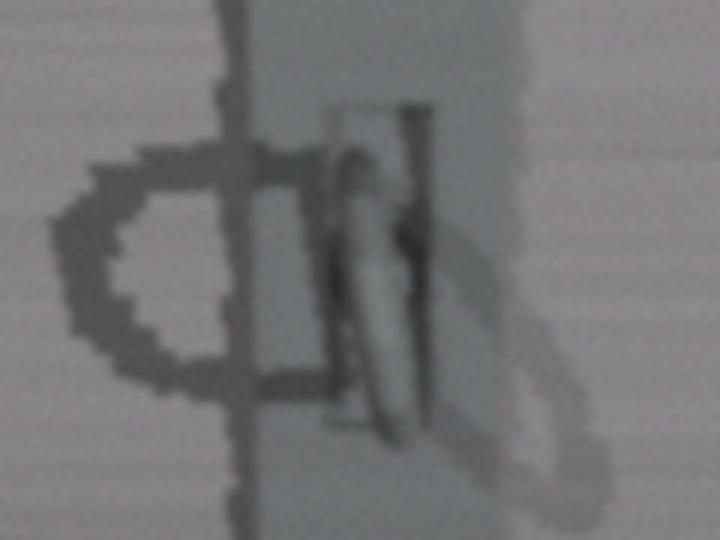

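The view shows the slot at columns 328–432, rows 105–425. The ring inside it runs from its near end (352,148) to its far end (397,450). I'll compare this with the projected model.

```bash
python3 - <<'E'
from h import *
import pickle
from scipy.optimize import least_squares
w=pickle.load(open("w4.pkl","rb")); px=lambda X:(proj(w,X)-[221,136])*6
cx=np.array([np.cos(-.161),np.sin(-.161)]); cy=np.array([-cx[1],cx[0]])
def W(a,b,z): return np.r_[a*cx+b*cy,z]
# slot corners & strap edges
def slot(e): # e: a,b of eye; strap top z=135
    P=e[0]+55; return np.array([px(W(P-82,e[1]-8.5,135)),px(W(P-82,e[1]+8.5,135)),px(W(P-29,e[1]-8.5,135)),px(W(P-29,e[1]+8.5,135))])
def edges(e): return np.array([px(W(e[0]-40,e[1]-20,135)),px(W(e[0]-40,e[1]+20,135)),px(W(e[0],e[1]-20,135)),px(W(e[0],e[1]+20,135))])
print("slot pred",slot((535.5,289.5)).round(0).tolist(),"edges",edges((535.5,289.5)).round(0).tolist())
obs=np.array([[328,105],[432,105],[328,425],[432,425]])
r=least_squares(lambda e:(slot(e)-obs).ravel(),[535,290]); e=r.x; print("eye a,b",e,"world",W(*e,0),r.fun.round(0))
def ring(e,yaw):
    d=np.array([np.cos(yaw),np.sin(yaw)]); o=e[0]*cx+e[1]*cy; pts=[]
    for t in np.linspace(0,np.pi,41): pts.append(np.r_[o+d*18*np.cos(t),160+18.5*np.sin(t)])
    for s in(-1,1):
        for z in(145,150,155): pts.append(np.r_[o+d*18*s,z])
    return np.array([px(p) for p in pts])
for rel in(.10,.14,.17,.2):
    q=ring(e,-.161+rel); print(rel,"near end z160",q[40].round(0),"top",q[20].round(0),"far end z160",q[0].round(0),"near z145",q[41].round(0),"far z145",q[44].round(0), "maxrow",q[:,1].max().round())
E
```

```text
slot pred [[307.0, 94.0], [416.0, 95.0], [310.0, 421.0], [413.0, 421.0]] edges [[231.0, 9.0], [492.0, 9.0], [236.0, 265.0], [486.0, 265.0]]
eye a,b [536.6902 292.4762] world [576.6349 202.6594   0.    ] [-2. -3.  3. -3. -0.  3. -1.  3.]
0.1 near end z160 [369. 185.] top [381. 337.] far end z160 [392. 424.] near z145 [369. 170.] far z145 [391. 397.] maxrow 429.0
0.14 near end z160 [364. 186.] top [381. 337.] far end z160 [397. 424.] near z145 [364. 171.] far z145 [396. 397.] maxrow 429.0
0.17 near end z160 [360. 187.] top [381. 337.] far end z160 [401. 423.] near z145 [361. 171.] far z145 [399. 396.] maxrow 428.0
0.2 near end z160 [356. 187.] top [381. 337.] far end z160 [404. 422.] near z145 [357. 172.] far z145 [403. 395.] maxrow 428.0
```

Emit:
send_rows([
  [[0.018,-0.502,0.07],[0,0,1.583],0],
  [[0.018,-0.502,0.07],[0,0,1.583],0],
  [[0.018,-0.502,0.07],[0,0,1.583],0],
  [[0.018,-0.502,0.07],[0,0,1.583],0],
  [[0.018,-0.502,0.07],[0,0,1.583],0],
  [[0.018,-0.502,0.07],[0,0,1.583],0],
  [[0.018,-0.502,0.07],[0,0,1.583],0],
  [[0.018,-0.502,0.07],[0,0,1.583],0],
  [[0.018,-0.502,0.07],[0,0,1.583],0],
  [[0.018,-0.502,0.07],[0,0,1.583],0],
])

```text
clock: 6.65
eef_pos: [496.1, -289.9, 221.2]
eef_rot: [-3.141, -0.0, 1.475]
wrist_force: [1.7, -0.7, 0.4]
width: 0.004
gripper_force: 0.0
```

Emit:
send_rows([
  [[0,0,0],[0,0,0.14],0],
  [[0,0,0],[0,0,0.14],0],
  [[0,0,0],[0,0,0.14],0],
  [[0,0,0],[0,0,0.14],0],
])

```text
clock: 7.05
eef_pos: [497.2, -287.3, 221.7]
eef_rot: [-3.142, -0.0, 1.346]
wrist_force: [0.0, 0.0, -0.6]
width: -0.002
gripper_force: 0.0
```

```bash
python3 - <<'E'
from h import *
import pickle
w0=imaging.camera_params("wrist"); st=sensors.read_state(); im=imaging.get_image("wrist"); print(st["eef_pos"],st["eef_rot"],st["wrist_force"],st["qpos"])
pickle.dump((w0,im),open("w5.pkl","wb"))
X=lambda o,yaw,p: np.r_[o[0]+p[0]*np.cos(yaw)-p[1]*np.sin(yaw),o[1]+p[0]*np.sin(yaw)+p[1]*np.cos(yaw),p[2]]
o,yaw=(500.5,-231.5),np.radians(-100)
for q in((-42,0,5),(0,0,5),(74,0,5),(44,13,5),(40,-20,5)): print(q,proj(w0,X(o,yaw,q)).round(1))
hsv=cv2.cvtColor(im,cv2.COLOR_RGB2HSV); 
v=[im[tuple(np.round(proj(w0,X(o,yaw,q))).astype(int)[::-1])] for q in((0,0,10),(0,40,0),(0,-40,0),(40,-15,10))]; print(v)
cv2.imwrite("pics/w5.png",im[:,:,::-1])
E
```

```text
[ 497.2148 -287.3287  221.723 ] [-3.1415 -0.0001  1.3459] [ 0.0142  0.0098 -0.6283] [-0.628   0.4499  1.5071  0.0001  1.1847 -0.4031]
(-42, 0, 5) [272.6  97.8]
(0, 0, 5) [274.9 137.6]
(74, 0, 5) [278.4 201. ]
(44, 13, 5) [288.2 175.7]
(40, -20, 5) [259.7 173.7]
[array([104, 107, 108], dtype=uint8), array([120, 118, 105], dtype=uint8), array([118, 117, 103], dtype=uint8), array([ 97, 100, 100], dtype=uint8)]
```

```bash
python3 - <<'E'
from h import *
import pickle
w,im=pickle.load(open("w5.pkl","rb")); i=cv2.GaussianBlur(im,(3,3),0).astype(int)
m=((i[:,:,2]-i[:,:,0])>-6).astype(np.uint8); m[:80]=0; m[225:]=0; m[:,:235]=0; m[:,325:]=0
n,l,s,c=cv2.connectedComponentsWithStats(m); k=1+np.argmax(s[1:,4]); print(s[1:],)
M=l==k
pts=[]
for r in range(s[k,1],s[k,1]+s[k,3],4):
    cc=np.flatnonzero(M[r]); print(r,cc.min(),cc.max(),len(cc))
ys,xs=np.nonzero(M); P=np.array([onz(w,(x,y),9) for x,y in zip(xs,ys)])
yaw=np.radians(-100)
for it in range(3):
    # shank-based axis: local coords
    c0=P[:,:2]; u=np.array([np.cos(yaw),np.sin(yaw)]); v=np.array([-u[1],u[0]]); a=c0@u; b=c0@v
    x0=a.min()+42; sel=(a>x0-12)&(a<x0+12); k1=np.polyfit(a[sel],b[sel],1); print("yaw",np.degrees(yaw),"len",a.max()-a.min(),"shank b mean",b[sel].mean(),"slope",k1[0],"width",[np.ptp(b[(a>x0+t-3)&(a<x0+t+3)]).round(1) for t in(-30,-10,0,10,40)])
    e=(a<x0-20)&(a>x0-40); print("eye-end b mid",(b[e].max()+b[e].min())/2,"bow",b[a>x0+25].min()-b[sel].mean(),b[a>x0+25].max()-b[sel].mean()); yaw+=k1[0]*.5
    print("origin",u*x0+v*b[sel].mean(), "alt", u*(a.max()-74)+v*b[sel].mean())
E
```

```text
[[ 262   94   34  105 1807]]
94 276 276 1
98 267 285 19
102 264 288 25
106 263 289 19
110 263 289 16
114 263 289 20
118 265 287 23
122 268 285 18
126 270 284 15
130 270 284 15
134 271 285 15
138 271 285 15
142 271 287 17
146 270 291 22
150 266 292 25
154 264 292 18
158 262 292 16
162 262 292 14
166 263 293 13
170 263 293 13
174 263 293 14
178 263 292 12
182 264 294 16
186 266 294 18
190 268 293 26
194 271 290 20
198 279 279 1
yaw -100.0 len 114.70485079340754 shank b mean 536.7330969462619 slope 0.08723582486443947 width [np.float64(28.3), np.float64(17.7), np.float64(15.7), np.float64(22.4), np.float64(34.7)]
eye-end b mid 536.1138284339158 bow -19.870538128681005 16.82692313926009
origin [ 504.6701 -228.7963] alt [ 504.895  -227.5208]
yaw -97.5008777064626 len 114.46606650249774 shank b mean 530.0557079185107 slope 0.011037649964337436 width [np.float64(28.6), np.float64(17.8), np.float64(15.9), np.float64(23.6), np.float64(35.0)]
eye-end b mid 530.7701058840416 bow -21.762362476190162 14.496160602890768
origin [ 504.5013 -228.8279] alt [ 504.7015 -227.3071]
yaw -97.18467232711298 len 114.42032212009146 shank b mean 529.163825593365 slope -0.0003753720599092469 width [np.float64(28.6), np.float64(17.8), np.float64(15.9), np.float64(23.6), np.float64(35.0)]
eye-end b mid 530.0217958562907 bow -22.025906252716197 14.17407165710108
origin [ 504.5044 -228.8417] alt [ 504.7019 -227.2745]
```

Emit:
send_rows([
  [[0.058,-0.007,0.05],[0,0,-0.059],0.5],
  [[0.058,-0.007,0.1],[0,0,-0.059],0.5],
  [[0.058,-0.007,0.14],[0,0,-0.059],0.5],
  [[0.058,-0.007,0.17],[0,0,-0.059],0.5],
  [[0.058,-0.007,0.19],[0,0,-0.059],0.5],
  [[0.058,-0.007,0.202],[0,0,-0.059],0.5],
  [[0.058,-0.007,0.202],[0,0,-0.059],0.5],
  [[0.058,-0.007,0.202],[0,0,-0.059],0.5],
])

```text
clock: 7.9
eef_pos: [504.0, -230.5, 20.6]
eef_rot: [3.14, 0.0, 1.401]
wrist_force: [-0.1, 0.9, 0.1]
width: 0.503
gripper_force: 0.0
```

Emit:
send_rows([
  [[0,0,0],[0,0,0],0.1],
  [[0,0,0],[0,0,0],0],
  [[0,0,0],[0,0,0],0],
  [[0,0,0],[0,0,0],0],
  [[0,0,0],[0,0,0],0],
  [[0,0,0],[0,0,0],0],
  [[0,0,0],[0,0,0],0],
  [[0,0,0],[0,0,0],0],
])

```text
clock: 8.7
eef_pos: [503.9, -230.8, 21.1]
eef_rot: [3.14, 0.001, 1.4]
wrist_force: [-1.9, 0.4, 14.0]
width: 0.165
gripper_force: 58.4
```

Emit:
send_rows([
  [[0,0,-0.02],[0,0,0],0],
  [[0,0,-0.06],[0,0,0],0],
  [[0,0,-0.11],[0,0,0],0],
  [[0,0,-0.16],[0,0,0],0],
  [[0,0,-0.21],[0,0,-0.05],0],
  [[0.05,-0.009,-0.239],[0,0,-0.18],0],
  [[0.1,-0.017,-0.239],[0,0,-0.18],0],
  [[0.15,-0.026,-0.239],[0,0,-0.18],0],
  [[0.2,-0.034,-0.239],[0,0,-0.18],0],
  [[0.25,-0.043,-0.239],[0,0,-0.18],0],
])

```text
clock: 9.7
eef_pos: [503.1, 14.7, 259.4]
eef_rot: [3.14, 0.0, 1.579]
wrist_force: [0.4, 0.2, -2.1]
width: 0.161
gripper_force: 59.4
```

Emit:
send_rows([
  [[0.05,0,0],[0,0,0],0],
  [[0.1,0,0],[0,0,0],0],
  [[0.15,0,0],[0,0,0],0],
  [[0.19,0,0],[0,0,0],0],
  [[0.215,0,0],[0,0,0],0],
  [[0.215,0,0],[0,0,0],0],
  [[0.215,0,0],[0,0,0],0],
  [[0.215,0,0],[0,0,0],0],
])

```text
clock: 10.5
eef_pos: [501.5, 227.1, 258.9]
eef_rot: [3.141, 0.0, 1.579]
wrist_force: [0.6, -0.3, -2.1]
width: 0.156
gripper_force: 59.4
```

```bash
python3 - <<'E'
from h import *
import pickle
w=imaging.camera_params("wrist"); st=sensors.read_state(); im=imaging.get_image("wrist"); print(st["eef_pos"],st["eef_rot"],st["wrist_force"],st["width"],st["gripper_force"])
pickle.dump((w,im,st),open("w6.pkl","wb"))
cv2.imwrite("pics/w6.png",cv2.resize(im[:,:,::-1],(800,600),interpolation=cv2.INTER_CUBIC))
E
```

```text
[501.5189 227.1173 258.8844] [3.1415 0.0002 1.5793] [ 0.6322 -0.3071 -2.1005] 0.1562195660831795 59.433804297004826
```

View pics/w6.png

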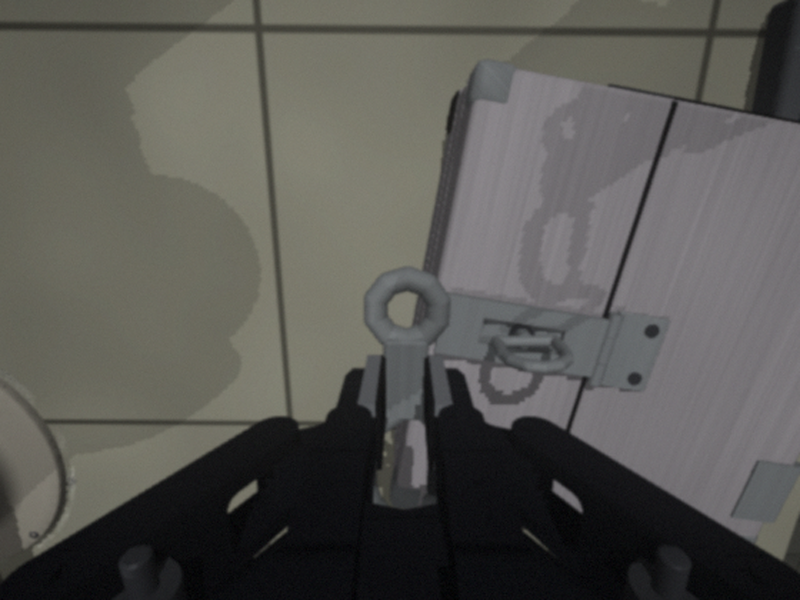

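The view shows the hook held squarely, its ring end spanning (363–450, 267–347). The eye is at (493–572, 335–372) in the strap's slot, whose corner is at (483,318). The hinge-plate corners are at (668,317) and (648,390).

```bash
python3 - <<'E'
from h import *
import pickle
w,im,st=pickle.load(open("w6.pkl","rb")); T=st["eef_pos"]; k=800/560
px=lambda X:(proj(w,X)*k).round(0)
cx=np.array([np.cos(-.161),np.sin(-.161)]); cy=np.array([-cx[1],cx[0]])
W=lambda a,b,z:np.r_[a*cx+b*cy,z]
for a,b in((536.5,290.8),(536.7,292.5)):
    P=a+55
    print("strap front corners",px(W(P-108,b+20,135)),px(W(P-108,b-20,135)),"slot +b corners",px(W(P-82,b+8.5,135)),px(W(P-29,b+8.5,135)),"-b",px(W(P-82,b-8.5,135)))
    for rel in(.15,.18):
        d=np.array([np.cos(rel-.161),np.sin(rel-.161)]); o=a*cx+b*cy
        print(rel,"near z148",px(np.r_[o-18*d,148]),"near z160",px(np.r_[o-18*d,160]),"top",px(np.r_[o,178.5]),"far z148",px(np.r_[o+18*d,148]))
c,dd=ray(w,(483/k,318/k))
# hook end
for z in(T[2]-16,T[2]-14):
    e=onz(w,(407/k,267/k),z); s=[onz(w,(u/k,307/k),z) for u in(363,450)]
    print("hook x=-42 at",e,"ring width",s[1][0]-s[0][0],"mid",(s[0]+s[1])/2, "x_g=",-42+(e[1]-T[1]))
    q=onz(w,(407/k,347/k),z); print("ring inner-end bottom",q[1])
# mask-based shank: edges
i=im.astype(int)
for r in(244,250): print(r,[tuple(i[r,c]) for c in range(262,306,4)])
E
```

```text
strap front corners [446. 295.] [433. 354.] slot +b corners [483. 319.] [565. 332.] -b [477. 344.]
0.15 near z148 [498. 346.] near z160 [502. 354.] top [543. 369.] far z148 [557. 347.]
0.18 near z148 [498. 347.] near z160 [502. 355.] top [543. 369.] far z148 [557. 346.]
strap front corners [447. 292.] [434. 351.] slot +b corners [484. 316.] [566. 330.] -b [478. 341.]
0.15 near z148 [499. 343.] near z160 [503. 351.] top [544. 366.] far z148 [558. 344.]
0.18 near z148 [498. 344.] near z160 [503. 352.] top [544. 366.] far z148 [558. 343.]
hook x=-42 at [502.0327 270.6839 242.8844] ring width 30.52606335384604 mid [502.0148 256.336  242.8844] x_g= 1.5666592089502842
ring inner-end bottom 241.13599051459607
hook x=-42 at [502.0132 271.1339 244.8844] ring width 30.093323954924074 mid [501.9955 256.9893 244.8844] x_g= 2.0165848245494544
ring inner-end bottom 242.0047895806778
244 [(np.int64(122), np.int64(122), np.int64(110)), (np.int64(121), np.int64(120), np.int64(108)), (np.int64(85), np.int64(90), np.int64(89)), (np.int64(90), np.int64(93), np.int64(94)), (np.int64(89), np.int64(92), np.int64(92)), (np.int64(93), np.int64(95), np.int64(96)), (np.int64(88), np.int64(89), np.int64(92)), (np.int64(89), np.int64(92), np.int64(92)), (np.int64(91), np.int64(94), np.int64(95)), (np.int64(85), np.int64(86), np.int64(89)), (np.int64(125), np.int64(121), np.int64(126))]
250 [(np.int64(82), np.int64(85), np.int64(86)), (np.int64(65), np.int64(65), np.int64(67)), (np.int64(75), np.int64(78), np.int64(79)), (np.int64(90), np.int64(92), np.int64(95)), (np.int64(86), np.int64(91), np.int64(90)), (np.int64(91), np.int64(93), np.int64(94)), (np.int64(88), np.int64(89), np.int64(89)), (np.int64(88), np.int64(93), np.int64(94)), (np.int64(87), np.int64(91), np.int64(92)), (np.int64(50), np.int64(49), np.int64(50)), (np.int64(82), np.int64(83), np.int64(86))]
```

Emit:
send_rows([
  [[0.015,0.0106,0.03],[0,0,0],0],
  [[0.015,0.0106,0.06],[0,0,0],0],
  [[0.015,0.0106,0.08],[0,0,0],0],
  [[0.015,0.0106,0.0903],[0,0,0],0],
  [[0.015,0.0106,0.0903],[0,0,0],0],
  [[0.015,0.0106,0.0903],[0,0,0],0],
  [[0.015,0.0106,0.0903],[0,0,0],0],
])

```text
clock: 11.25
eef_pos: [512.7, 243.0, 169.5]
eef_rot: [3.14, -0.001, 1.579]
wrist_force: [-0.8, 0.7, -1.0]
width: 0.161
gripper_force: 59.4
```

```bash
python3 - <<'E'
from h import *
st=sensors.read_state(); print(st["eef_pos"],st["eef_rot"],st["wrist_force"])
cv2.imwrite("pics/s2raw.png",imaging.get_image("scene")[:,:,::-1])
E
```

```text
[512.7499 242.994  169.5497] [ 3.1398 -0.0006  1.5795] [-0.8423  0.7371 -1.0438]
```

Emit:
send_rows([
  [[0,0.01,0.001],[0,0,0],0],
  [[0,0.018,0.001],[0,0,0],0],
  [[0,0.024,0.001],[0,0,0],0],
  [[0,0.026,0.001],[0,0,0],0],
  [[0,0.028,0.001],[0,0,0],0],
  [[0,0.03,0.001],[0,0,0],0],
])

```text
clock: 11.9
eef_pos: [541.4, 243.2, 167.1]
eef_rot: [-3.14, 0.0, 1.58]
wrist_force: [-4.5, 1.8, -1.1]
width: 0.158
gripper_force: 59.6
```

Emit:
send_rows([
  [[-0.0005,0.002,-0.001],[0,0,0],0],
  [[-0.001,0.004,-0.001],[0,0,0],0],
  [[-0.001,0.006,-0.001],[0,0,0],0],
  [[-0.001,0.008,-0.001],[0,0,0],0],
  [[-0.001,0.009,-0.001],[0,0,0],0],
])

```text
clock: 12.4
eef_pos: [549.9, 242.1, 167.8]
eef_rot: [-3.139, 0.001, 1.58]
wrist_force: [-8.5, -0.3, -2.7]
width: 0.161
gripper_force: 59.5
```

Emit:
send_rows([
  [[0,0.001,0],[0,0,0],0],
  [[0,0.002,0],[0,0,0],0],
  [[0,0.003,0],[0,0,0],0],
  [[0,0.004,0],[0,0,0],0],
  [[0,0.004,0],[0,0,0],0],
])

```text
clock: 12.9
eef_pos: [553.9, 242.3, 167.9]
eef_rot: [-3.139, 0.0, 1.58]
wrist_force: [-6.8, 0.8, -1.4]
width: 0.162
gripper_force: 59.6
```

Emit:
send_rows([
  [[0,0.001,0],[0,0,0],0],
  [[0,0.002,0],[0,0,0],0],
  [[0,0.003,0],[0,0,0],0],
  [[0,0.004,0],[0,0,0],0],
  [[0,0.005,0],[0,0,0],0],
  [[0,0.006,0],[0,0,0],0],
])

```text
clock: 13.5
eef_pos: [559.7, 242.4, 167.9]
eef_rot: [-3.139, 0.0, 1.58]
wrist_force: [-7.6, 1.6, -2.8]
width: 0.161
gripper_force: 59.6
```

Emit:
send_rows([
  [[0.002,0,0],[0,0,0],0],
  [[0.004,0,0],[0,0,0],0],
  [[0.006,0,0],[0,0,0],0],
  [[0.008,0,0],[0,0,0],0],
  [[0.009,0,0],[0,0,0],0],
  [[0.01,0,0],[0,0,0],0],
])

```text
clock: 14.1
eef_pos: [561.2, 252.5, 168.4]
eef_rot: [3.141, 0.0, 1.58]
wrist_force: [-0.3, 0.1, -2.2]
width: 0.162
gripper_force: 59.5
```

Emit:
send_rows([
  [[0.001,0,0],[0,0,0],0],
  [[0.002,0,0],[0,0,0],0],
  [[0.003,0,0],[0,0,0],0],
  [[0.004,0,0],[0,0,0],0],
  [[0.005,0,0],[0,0,0],0],
  [[0.006,0,0],[0,0,0],0],
])

```text
clock: 14.7
eef_pos: [560.9, 258.3, 168.3]
eef_rot: [-3.141, 0.0, 1.58]
wrist_force: [-0.0, -3.9, -2.0]
width: 0.16
gripper_force: 59.4
```

Emit:
send_rows([
  [[0.0007,0,0],[0,0,0],0],
  [[0.0014,0,0],[0,0,0],0],
  [[0.0021,0,0],[0,0,0],0],
  [[0.0028,0,0],[0,0,0],0],
])

```text
clock: 15.1
eef_pos: [560.7, 261.2, 168.2]
eef_rot: [-3.141, 0.0, 1.58]
wrist_force: [-1.1, -3.3, -2.6]
width: 0.162
gripper_force: 59.4
```

Emit:
send_rows([
  [[0.0007,0,0],[0,0,0],0],
  [[0.0014,0,0],[0,0,0],0],
  [[0.0021,0,0],[0,0,0],0],
  [[0.0028,0,0],[0,0,0],0],
])

```text
clock: 15.5
eef_pos: [560.8, 264.1, 168.3]
eef_rot: [-3.142, 0.0, 1.58]
wrist_force: [-2.0, -4.2, -1.8]
width: 0.16
gripper_force: 59.4
```

Emit:
send_rows([
  [[0.0005,0,0],[0,0,0],0],
  [[0.001,0,0],[0,0,0],0],
  [[0.0015,0,0],[0,0,0],0],
])

```text
clock: 15.8
eef_pos: [560.9, 265.6, 168.3]
eef_rot: [3.142, -0.0, 1.58]
wrist_force: [-1.1, -3.9, -2.5]
width: 0.161
gripper_force: 59.4
```

Emit:
send_rows([
  [[0.0005,0,0],[0,0,0],0],
  [[0.001,0,0],[0,0,0],0],
  [[0.0015,0,0],[0,0,0],0],
])

```text
clock: 16.1
eef_pos: [561.0, 267.0, 168.3]
eef_rot: [3.141, 0.0, 1.58]
wrist_force: [-1.6, -3.1, -2.3]
width: 0.16
gripper_force: 59.4
```

Emit:
send_rows([
  [[0.0005,0,0],[0,0,0],0],
  [[0.001,0,0],[0,0,0],0],
  [[0.0015,0,0],[0,0,0],0],
])

```text
clock: 16.4
eef_pos: [561.0, 268.6, 168.4]
eef_rot: [3.141, -0.0, 1.58]
wrist_force: [0.5, -4.3, -2.0]
width: 0.163
gripper_force: 59.4
```

Emit:
send_rows([
  [[0.0005,0,0],[0,0,0],0],
  [[0.001,0,0],[0,0,0],0],
])

```text
clock: 16.6
eef_pos: [560.9, 269.5, 168.4]
eef_rot: [3.141, 0.0, 1.58]
wrist_force: [0.2, -4.4, -2.2]
width: 0.16
gripper_force: 59.5
```

Emit:
send_rows([
  [[0.0005,0,0],[0,0,0],0],
  [[0.001,0,0],[0,0,0],0],
])

```text
clock: 16.8
eef_pos: [560.9, 270.5, 168.3]
eef_rot: [3.141, 0.0, 1.58]
wrist_force: [0.9, -4.1, -2.1]
width: 0.164
gripper_force: 59.4
```

```bash
python3 - <<'E'
from h import *
im=imaging.get_image("top"); cv2.imwrite("pics/top1.png",im[:,:,::-1])
a=cv2.cvtColor(cv2.imread("pics/top0.png"),cv2.COLOR_BGR2GRAY).astype(np.float32); b=cv2.cvtColor(im,cv2.COLOR_RGB2GRAY).astype(np.float32)
for n,(x,y,ww,hh) in dict(back=(115,92,135,50),right=(195,100,60,130),frontL=(90,170,50,60),tile=(380,240,100,60),jars=(270,110,150,70)).items():
    print(n,cv2.phaseCorrelate(a[y:y+hh,x:x+ww],b[y:y+hh,x:x+ww],cv2.createHanningWindow((ww,hh),cv2.CV_32F)))
s=imaging.get_image("scene"); cv2.imwrite("pics/s3raw.png",s[:,:,::-1]); 
w=imaging.camera_params("wrist"); im=imaging.get_image("wrist"); cv2.imwrite("pics/w7raw.png",im[:,:,::-1])
c=np.zeros((600,800,3),np.uint8); c[:400,:400]=crop(s,300,205,100,100,4)
c[:360,400:]=crop(im,240,150,100,90,4)
t=cv2.imread("pics/top1.png"); t=t[150:215,115:205]; c[400:595,400:670]=cv2.resize(t,None,fx=3,fy=3,interpolation=cv2.INTER_CUBIC); cv2.imwrite("pics/c3.png",c)
E
```

```text
back ((0.4957862924497931, 0.030220937909678725), 1.019978503757053)
right ((-0.027718718398688225, 0.4821656376992962), 0.7845751854225441)
frontL ((13.847138215403804, -5.35455999242113), -0.2159266712665558)
tile ((32.057799318501736, 3.775103668533511), 0.06691093095143637)
jars ((-0.0395835074664177, 0.018976080447309585), 0.9904741427633498)
```

View pics/c3.png

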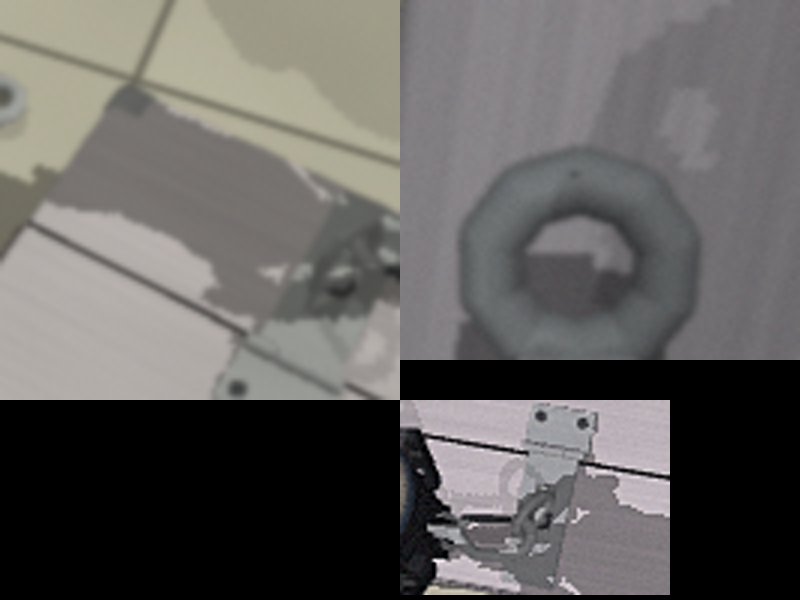

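The view shows the hook's closed end around the near leg with the dark gate shut, and the eye turned well round. The back edge shifted only about half a pixel and the bystanders didn't move. I'll keep pulling to the stop.

Emit:
send_rows([
  [[0.0005,0,0],[0,0,0],0],
  [[0.001,0,0],[0,0,0],0],
])

```text
clock: 17.15
eef_pos: [561.0, 271.4, 168.4]
eef_rot: [3.141, 0.0, 1.58]
wrist_force: [1.8, -5.5, -2.3]
width: 0.164
gripper_force: 59.4
```

Emit:
send_rows([
  [[0.0005,0,0],[0,0,0],0],
  [[0.001,0,0],[0,0,0],0],
])

```text
clock: 17.35
eef_pos: [561.1, 272.4, 168.4]
eef_rot: [3.141, 0.0, 1.58]
wrist_force: [3.8, -6.1, -2.3]
width: 0.159
gripper_force: 59.4
```

Emit:
send_rows([
  [[0.0005,0,0],[0,0,0],0],
  [[0.001,0,0],[0,0,0],0],
])

```text
clock: 17.55
eef_pos: [561.4, 273.2, 168.4]
eef_rot: [3.141, 0.001, 1.58]
wrist_force: [4.6, -7.3, -2.8]
width: 0.165
gripper_force: 59.1
```

Emit:
send_rows([
  [[0,0.001,0],[0,0,0],0],
  [[0,0.002,0],[0,0,0],0],
  [[0,0.003,0],[0,0,0],0],
])

```text
clock: 17.85
eef_pos: [563.2, 273.2, 168.1]
eef_rot: [-3.14, 0.001, 1.58]
wrist_force: [-3.6, -6.0, -2.0]
width: 0.159
gripper_force: 59.6
```

Emit:
send_rows([
  [[0,-0.001,0],[0,0,0],0],
  [[0.0005,-0.001,0],[0,0,0],0],
])

```text
clock: 18.05
eef_pos: [562.4, 273.4, 168.1]
eef_rot: [-3.141, 0.001, 1.58]
wrist_force: [0.4, -10.9, -2.3]
width: 0.163
gripper_force: 59.3
```

Emit:
send_rows([
  [[0.0005,0,0],[0,0,0],0],
  [[0.0005,0,0],[0,0,0],0],
])

```text
clock: 18.25
eef_pos: [562.4, 273.5, 168.1]
eef_rot: [-3.14, 0.002, 1.58]
wrist_force: [0.3, -12.2, -1.5]
width: 0.161
gripper_force: 59.4
```

Emit:
send_rows([
  [[-0.0005,0,0],[0,0,0],0],
  [[-0.0005,0,0],[0,0,0],0],
  [[-0.0005,0,0],[0,0,0],0],
])

```text
clock: 18.55
eef_pos: [562.5, 273.4, 168.1]
eef_rot: [-3.141, 0.001, 1.58]
wrist_force: [0.4, -8.6, -2.7]
width: 0.159
gripper_force: 59.4
```

Now a slight increase to 10 N, held for a second.

Emit:
send_rows([
  [[0.0003,0,0],[0,0,0],0],
  [[0.0003,0,0],[0,0,0],0],
  [[0.0003,0,0],[0,0,0],0],
  [[0.0003,0,0],[0,0,0],0],
  [[0.0003,0,0],[0,0,0],0],
  [[0.0003,0,0],[0,0,0],0],
  [[0.0003,0,0],[0,0,0],0],
  [[0.0003,0,0],[0,0,0],0],
  [[0.0003,0,0],[0,0,0],0],
  [[0.0003,0,0],[0,0,0],0],
])

```text
clock: 19.55
eef_pos: [562.5, 273.5, 168.1]
eef_rot: [-3.141, 0.002, 1.58]
wrist_force: [-1.5, -10.8, -2.0]
width: 0.161
gripper_force: 59.4
```

Emit:
send_rows([
  [[-0.001,0,0],[0,0,0],0],
  [[-0.002,0,0.001],[0,0,0],0],
  [[-0.002,0,0.002],[0,0,0],0],
])

```text
clock: 19.85
eef_pos: [562.9, 272.6, 166.3]
eef_rot: [3.141, -0.001, 1.58]
wrist_force: [-0.1, 0.3, -2.5]
width: 0.161
gripper_force: 59.5
```

Emit:
send_rows([
  [[0,0,0],[0,0,0],0.3],
  [[0,0,0],[0,0,0],0.5],
  [[0,0,0],[0,0,0],0.5],
  [[0,0,0],[0,0,0],0.5],
  [[0,0,0],[0,0,0],0.5],
  [[0,0,-0.02],[0,0,0],0.5],
  [[0,0,-0.05],[0,0,0],0.5],
  [[0,0,-0.09],[0,0,0],0.5],
  [[0,0,-0.13],[0,0,0],0.5],
  [[0,0,-0.13],[0,0,0],0.5],
])

```text
clock: 20.85
eef_pos: [564.8, 273.1, 302.1]
eef_rot: [3.133, -0.003, 1.58]
wrist_force: [0.6, 0.8, -0.8]
width: 0.5
gripper_force: 0.0
```

Emit:
send_rows([
  [[0,-0.05,-0.03],[0,0,0],0.5],
  [[0,-0.1,-0.03],[0,0,0],0.5],
  [[0,-0.14,-0.03],[0,0,0],0.5],
  [[0,-0.16,-0.03],[0,0,0],0.5],
  [[0,-0.16,-0.03],[0,0,0],0.5],
  [[0,-0.16,-0.03],[0,0,0],0.5],
])

```text
clock: 21.45
eef_pos: [403.0, 271.0, 326.5]
eef_rot: [3.141, -0.0, 1.58]
wrist_force: [1.0, 0.2, 0.2]
width: 0.501
gripper_force: 0.0
```

```bash
python3 - <<'E'
from h import *
t=imaging.camera_params("top"); im=imaging.get_image("top"); st=sensors.read_state(); print(st["eef_pos"],st["wrist_force"])
cv2.imwrite("pics/top2.png",im[:,:,::-1])
i=cv2.GaussianBlur(im,(3,3),0).astype(int)
for p in((558,215,140),(575,200,135)): print(p,proj(t,p).round(1))
# orthorectified ASCII map of deck z=138: x 500..620, y 140..330 ; steel is greenish-grey (g-r>2) on pinkish deck
for x in range(620,499,-5):
    row=""
    for y in range(335,140,-4):
        u,v=np.round(proj(t,(x,y,138))).astype(int); r,g,b=i[v,u]; br=(r+g+b)/3
        row+=("#" if g-r>=1 else ".") if br>=60 else "@"
    print(x,row)
a=cv2.cvtColor(cv2.imread("pics/top0.png"),cv2.COLOR_BGR2GRAY).astype(np.float32); b=cv2.cvtColor(im,cv2.COLOR_RGB2GRAY).astype(np.float32)
for n,(x,y,ww,hh) in dict(back=(115,92,135,50),jars=(270,110,150,70)).items(): print(n,cv2.phaseCorrelate(a[y:y+hh,x:x+ww],b[y:y+hh,x:x+ww],cv2.createHanningWindow((ww,hh),cv2.CV_32F)))
E
```

```text
[403.5245 271.0214 326.357 ] [-0.1052  0.42   -0.2979]
(558, 215, 140) [154.2 196.3]
(575, 200, 135) [161.5 189.5]
620 ................................##..###..........
615 ................................#..#....#........
610 ................................#.##....#........
605 .....................................#.#.........
600 ...............................#..#.#.##.........
595 .......................................#.........
590 .................................#....#..........
585 ..................................#..#.#.........
580 ...................................#.##..........
575 .........##.........@@.#..@@.#....#..##..........
570 ..................................#@#............
565 ............#.#...............##....#.#..........
560 .............#.................#.##..............
555 ...................##.........#.....##...........
550 .......................##....#.......#...........
545 ...........................#..#....###...........
540 ............................#....#...............
535 .............................##....##............
530 ...............................###.##............
525 ...........@@...................#.#..............
520 .................................................
515 .................................................
510 .................................................
505 .................................................
500 .................................................
back ((0.5962081733805178, 0.009684634363498645), 0.999346324355514)
jars ((-0.0673883831022124, 0.053542531266266735), 0.9881165221885398)
```

```bash
python3 -c "
from bench import env
print(env.sign_off())"
```

```text
the job is handed in; nothing more can be done
None
```

The job is handed in at about 21.5 s: the hasp is folded flat, the smallest snap hook is clipped on the eye's near leg with its gate shut, the catch held a steady 10–11 N tug at the stop (peak about 12 N), and the gripper is released and clear; the end state was checked only numerically in the top camera, where the chest's back edge reads about 1.4 mm off its start and the jar, beaker and dropper unmoved.

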